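Feel for the vent key of a vacuum manifold

TASK

The vent key of the vacuum manifold lies sunk in a notch somewhere along the top of the aluminium front rail. Set a fingertip down on the rail at the end beside the round gauge, slide it along the rail, staying in touch, until it comes to the notch, then press the key in there fully down and finish while still holding it down. Touch only: lift nothing, do not lean hard on the manifold, and leave the glassware and small parts where they are.

Things in the scene. Friction and masses are not known exactly. Their poses are not given: they have to be found in the camera images.
- manifold: Grey fixed vacuum manifold, a low deck 130 x 400 mm (x, y), top 62 mm above the bench. Origin: under the deck's centre, on the bench. Its x axis points away from the robot's side, y along the rail towards the gauge end. Three round filter ports stand behind the rail (x = 27, y = -110, 0, 110 mm, radius 28, tops 96 mm above the bench), leaving 28 mm free behind it.
- rail_mid (a point): middle of the aluminium rail on the manifold's front edge, at the height of its flat top (manifold x = -41, y = 0, 86 mm above the bench). The rail is 24 mm deep (x), y = -160 to +160 mm, 24 mm tall. One notch, 36 mm long, cuts right across it; its centre lies anywhere from y = -46 to +46 mm, different each time. The rest of the top is flat to 0.3 mm.
- gauge (a point): centre of the round dial gauge lying face up on the deck (manifold x = 20, y = 174 mm), radius 24 mm; this point is on its face, 97 mm above the bench
- rail_start (a point): point on the rail's top face, on its centre line, 20 mm in from the end beside the gauge (manifold y = +140 mm): the middle of the first stretch, a good place to set the fingertip down
- rail_far (a point): middle of the rail's top edge at its other end (manifold y = -160 mm)
- first_stretch: the first 40 mm of the rail at the gauge end, manifold y = 120 to 160 mm; origin at the middle of its top face; never holds the notch. The slide starts here
- second_stretch: the 22 mm of the rail from manifold y = 64 to 86 mm, plain rail, still before the notch; the slide passes over it; origin at the middle of its top face
- vent_key (a joint): how far the vent key is pressed down, in m: 0 at rest, 0.006 fully down. The key is an aluminium plate 33 mm along the rail by 22 mm that fills the notch's floor, its top 10 mm below the rail's top at rest (16 mm when fully down). A spring returns it: it starts to move at 3 N and is fully down at 6 N
- flask: loose conical glass flask, 84 mm wide, 122 mm high, beyond the gauge end; origin under its base centre; leave it
- beaker: loose glass beaker, 72 mm wide, 95 mm high, beyond the other end; origin under its base centre; leave it
- jar: loose amber jar, 60 mm wide, 80 mm high, behind the manifold; origin under its base centre; leave it
- dish: loose closed glass dish, 80 mm wide, 15 mm high, in front of the manifold; origin under its base centre; leave it
- spatula: loose thin steel laboratory spatula, 168 mm long, 8 mm thick, lying in front of the manifold, origin near its middle; leave it
- stopper: loose rubber stopper, 30 mm wide, 26 mm high, on the deck between two ports; origin under its base centre; leave it
- collar: loose steel collar, 34 mm wide, 16 mm high, on the deck between two ports; origin under its base centre; leave it

How it is judged:
By the outcome, as a careful person would: the job done as asked, in the order asked, and still so for the second after the job is handed in, while the arm keeps its last pose, push and grip.
It also fails if it takes over 59 s, if anything falls off the work surface, if the arm or the gripper's body presses on something with over 40 N, if the wrist force passes 120 N, or if a joint passes its speed limit or range.

ROBOT

A 7-joint arm with a two-finger parallel gripper is mounted at the origin on the work surface. World frame = base frame: x ahead of the robot, y to its left, z up, the work surface at z = 0. Lengths are in m, angles in rad, forces in N, time in s.
With the tool pointing down it reaches from about 0.375 to 0.925 m from the base axis. Payload 3.1 kg.
Tool frame: the origin (TCP) lies between the finger pads; the fingertips stand 19 mm ahead of it and the grasp point (between the pads) is the TCP; z points along the fingers, y is the direction in which the jaws open and shut (so a half turn about z gives the same grasp; the last joint's range is limited). The gripper opens to 85 mm and grips with 20 to 120 N. Pads are 22 mm wide; open, the fingers measure 114 mm over their backs; the gripper's body (76 mm by 85 mm) begins 54 mm behind the grasp point. The pads swing forward as they close: fully open they stand 13 mm farther back than shut.
Start: joints at [-1.293, 0.383, 0.044, 1.598, -0.018, 1.161, -0.05], TCP at [0.239, 0.605, 0.25] pointing down, gripper open.
Joint ranges: [-2.61, 2.61], [-0.41, 2.15], [-1.48, 1.57], [0, 2.5], [-1.57, 4.71], [0.05, 1.97], [-2.85, 2.85]. Speed limits (rad/s): [2.79, 2.79, 3.14, 3.14, 3.14, 3.14, 3.14].

INTERFACE

Orientations are given as a unit quaternion [x, y, z, w].
In Python, from bench import move_ptp, movel, move_j, move_gripper, pause, inverse_kinematics, read_camera, camera_params, MotionError, sign_off, look_for, tip_of, read_time_s, read_qpos, read_joint_vel, read_effort, read_eef_pos, read_tcp_rot, read_ft_force, read_ft_torque, read_finger_gap gives the robot as it stands. Calls block until the motion is done:
- move_ptp(position, orientation): joint-space move of the TCP to a pose.
- movel(position, orientation=None, speed=0.15): straight line of the TCP; orientation=None keeps the orientation; speed is the mean speed in m/s.
- move_j(angles): joint-space move.
- move_gripper(opening, effort=None): finger opening in m; effort is the grip in N (None keeps the last); returns when the fingers have stopped.
- pause(seconds).
- inverse_kinematics(position, orientation): joint angles nearest the present ones, or None.
- read_camera(name): name is "scene" or "top"; returns the picture (400x640x3 uint8, red, green, blue); there is no depth.
- camera_params(name): a dict with "K" (3x3 intrinsics, pixels), "camera_from_world" (4x4, takes a point from world to camera coordinates). Camera axes: x right, y down, z forward; pixel columns grow to the right and rows downward; lengths in m; the calibration is good to about 2 mm. A picture is of the moment at which its call begins. camera_params takes no time and is no camera call.
A pose or a line that the arm cannot do raises MotionError and nothing moves.
- sign_off(): hands the job in, once; it reports no verdict.
Trained networks look in the newest picture that a camera, given by its name, has taken for a name from the list of things; names that differ only in an ending like _2 or _b are one class to them, and where a whole thing is asked for, a point or a joint stands for the part that bears it (a point fixed in the world has none). Each returns a list of dicts, best first, with "confidence" (0 to 1); they miss things now and then, are a little off and sometimes report something else, mostly with a low value. They report only what shows in the picture. A call takes as long as a camera call.
- look_for(camera, name): "at" ([column, row] in pixels, amid what is visible of it).
- tip_of(camera, name): "at" ([column, row] in pixels: a listed point, or the origin of a listed thing).
Readings, each from a call of its own:
- read_time_s(): time.
- read_qpos(): joint angles.
- read_joint_vel(): joint speeds.
- read_effort(): joint torques, N m.
- read_eef_pos(): TCP position.
- read_tcp_rot(): TCP orientation.
- read_ft_force(): force on the tool from outside, world axes, zero at the start.
- read_ft_torque(): the same for the moment, N m.
- read_finger_gap(): finger opening in m.
Only numpy, scipy, OpenCV 4.12 (cv2) and the standard library are available. Lean on these libraries where they do the work, as an engineer would, in place of code of your own. Each camera call takes 0.05 s, during which the arm holds its last target.

## Working session

There is one attempt and no reset: what is moved stays moved. The work goes in short steps, each a Python script; the robot and the scene stay as the last script left them, time stands still between calls to the robot, and variables do not carry over. Pictures are saved under pics/ and viewed, and the job is handed in when it is done.

```bash
mkdir -p pics; ls; python3 - <<'E'
from bench import *
import cv2,numpy as np
for c in("scene","top"):
    im=read_camera(c); cv2.imwrite(f"pics/{c}0.png",im[:,:,::-1])
    p=camera_params(c); print(c,np.round(p["K"],1).tolist(),np.round(p["camera_from_world"],4).tolist())
    for n in("rail_mid","gauge","rail_start","rail_far","manifold","first_stretch","second_stretch","vent_key","flask","beaker"):
        print(n,[(np.round(d["at"],1).tolist(),round(d["confidence"],2)) for d in tip_of(c,n)[:2]])
print(read_time_s(),read_eef_pos(),read_tcp_rot(),read_ft_force(),read_finger_gap())
E
```

```text
pics
scene [[445.7, 0.0, 311.8], [0.0, 445.7, 201.9], [0.0, 0.0, 1.0]] [[-0.8285, 0.5598, -0.012, 0.4802], [0.3962, 0.571, -0.719, -0.2228], [-0.3957, -0.6005, -0.6949, 1.3342], [0.0, 0.0, 0.0, 1.0]]
rail_mid [([333.4, 173.2], 0.72)]
gauge [([373.4, 216.1], 0.62), ([328.2, 165.0], 0.44)]
rail_start [([379.1, 200.1], 0.79)]
rail_far [([285.1, 144.1], 0.84)]
manifold [([320.2, 202.5], 0.75)]
first_stretch [([374.4, 214.1], 0.35)]
second_stretch []Traceback (most recent call last):
  File "<stdin>", line 7, in <module>
ValueError: it knows: beaker, collar, dish, first_stretch, flask, gauge, jar, manifold, rail_far, rail_mid, rail_start, second_stretch, spatula, stopper
```

```bash
python3 - <<'E'
from bench import *
import cv2,numpy as np
for c in("scene","top"):
    im=read_camera(c); cv2.imwrite(f"pics/{c}1.png",im[:,:,::-1])
    p=camera_params(c); print(c,np.round(p["K"],1).tolist(),np.round(p["camera_from_world"],4).tolist())
    for n in("rail_mid","gauge","rail_start","rail_far","manifold","first_stretch","second_stretch","flask","beaker","dish","spatula","jar"):
        print(n,[(np.round(d["at"],1).tolist(),round(d["confidence"],2)) for d in tip_of(c,n)[:2]])
print(read_time_s(),read_eef_pos(),read_tcp_rot(),read_ft_force(),read_finger_gap())
E
```

```text
scene [[445.7, 0.0, 311.8], [0.0, 445.7, 201.9], [0.0, 0.0, 1.0]] [[-0.8285, 0.5598, -0.012, 0.4802], [0.3962, 0.571, -0.719, -0.2228], [-0.3957, -0.6005, -0.6949, 1.3342], [0.0, 0.0, 0.0, 1.0]]
rail_mid [([333.9, 172.2], 0.85)]
gauge [([373.5, 217.6], 0.56), ([315.7, 205.8], 0.53)]
rail_start [([379.8, 201.5], 0.95), ([373.0, 214.2], 0.5)]
rail_far [([285.1, 146.4], 0.68)]
manifold [([317.5, 204.4], 0.77), ([293.7, 181.1], 0.63)]
first_stretch []
second_stretch []
flask [([415.3, 274.5], 0.71), ([326.8, 204.6], 0.5)]
beaker [([240.1, 161.9], 0.81)]
dish [([374.0, 194.0], 0.55)]
spatula [([328.5, 165.6], 0.54)]
jar [([246.6, 212.9], 0.76)]
top [[475.4, 0.0, 327.2], [0.0, 475.4, 210.5], [0.0, 0.0, 1.0]] [[-0.0228, -0.9996, 0.0171, 0.0308], [-0.9956, 0.0211, -0.0912, 0.5888], [0.0908, -0.0191, -0.9957, 1.1842], [0.0, 0.0, 0.0, 1.0]]
rail_mid [([333.9, 235.5], 0.84), ([394.5, 223.3], 0.59)]
gauge [([255.2, 226.6], 0.61)]
rail_start [([276.7, 251.2], 0.79)]
rail_far [([397.0, 223.2], 0.59)]
manifold [([328.5, 219.3], 0.66)]
first_stretch [([358.0, 164.6], 0.41)]
second_stretch []
flask [([216.1, 242.6], 0.74)]
beaker [([431.3, 186.5], 0.96)]
dish [([317.1, 276.9], 0.82)]
spatula []
jar [([354.3, 162.6], 0.66), ([431.2, 188.9], 0.41)]
1.7 [0.2385379  0.60463459 0.25025025] [ 1.86766880e-01  9.82404261e-01 -3.13002811e-05 -6.04453968e-06] [0.24136655 0.04306115 0.49184002] 0.08549225431877563
```

View pics/scene0.png

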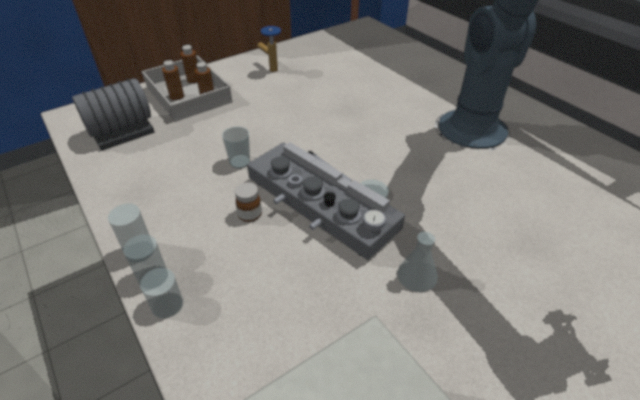

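View pics/top1.png

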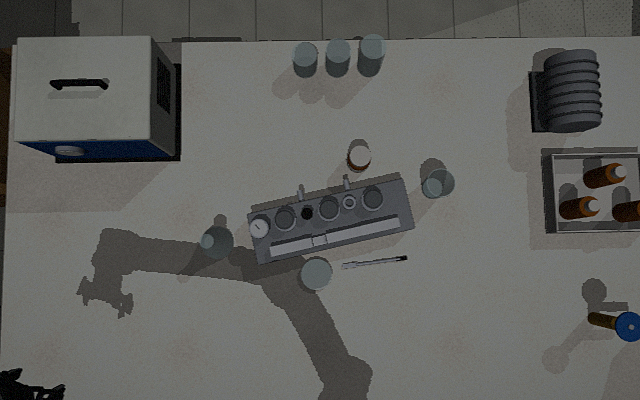

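Top view: the rail runs from about (271,249) by the gauge to (400,224), with the notch near (319,240). The gauge is at (260,227). Next I fit the manifold pose.

```bash
cat > h.py <<'E'
import numpy as np,cv2
from bench import camera_params
def proj(c,P):
    p=camera_params(c);M=np.array(p["camera_from_world"]);q=np.atleast_2d(P)@M[:3,:3].T+M[:3,3]
    q=q@np.array(p["K"]).T;return q[:,:2]/q[:,2:]
def w(pose,m):
    x,y,t=pose;m=np.atleast_2d(m);c,s=np.cos(t),np.sin(t)
    return np.c_[x+c*m[:,0]-s*m[:,1],y+s*m[:,0]+c*m[:,1],m[:,2]]
E
python3 - <<'E'
from h import *
from scipy.optimize import least_squares
obs=[("scene",(-.041,0,.086),(333.7,172.7)),("scene",(.02,.174,.097),(373.4,216.9)),("scene",(-.041,.14,.086),(379.4,200.8)),("scene",(-.041,-.16,.086),(285.1,145.2)),
("top",(-.041,0,.086),(333.9,235.5)),("top",(.02,.174,.097),(255.2,226.6)),("top",(-.041,.14,.086),(276.7,251.2)),("top",(-.041,-.16,.086),(397,223.2))]
def f(p):return np.concatenate([proj(c,w(p,m))[0]-np.array(u) for c,m,u in obs])
r=least_squares(f,[.5,.05,0.2],loss="soft_l1",x_scale=[.1,.1,.1])
print(r.x,np.round(f(r.x).reshape(-1,2),1).tolist())
for c,box in(("top",(235,165,425,275)),("scene",(235,125,425,265))):
    im=cv2.imread(f"pics/{c}{1}.png");x0,y0,x1,y1=box;s=4
    I=cv2.convertScaleAbs(cv2.resize(im[y0:y1,x0:x1],None,fx=s,fy=s,interpolation=cv2.INTER_CUBIC),alpha=1.5)
    cor=[(-.053,.16,.086),(-.029,.16,.086),(-.029,-.16,.086),(-.053,-.16,.086)]
    dk=[(-.065,.2,.062),(.065,.2,.062),(.065,-.2,.062),(-.065,-.2,.062)]
    for poly,col in((cor,(0,0,255)),(dk,(0,255,0))):
        q=proj(c,w(r.x,poly));q=((q+.5-[x0,y0])*s).astype(int);cv2.polylines(I,[q],True,col,1)
    for y in(-.1,-.05,0,.05,.1):
        q=proj(c,w(r.x,(-.041,y,.086)))[0];q=((q+.5-[x0,y0])*s).astype(int);cv2.circle(I,q.tolist(),2,(255,0,0),-1)
    cv2.imwrite(f"pics/{c}_z.png",I)
E
```

```text
[0.56268077 0.0152186  0.2009371 ] [[-0.9, -1.7], [1.0, 0.6], [-0.2, -1.8], [1.7, -1.9], [-1.2, 0.3], [0.9, 0.2], [-0.8, -2.5], [0.1, -2.0]]
```

View pics/top_z.png

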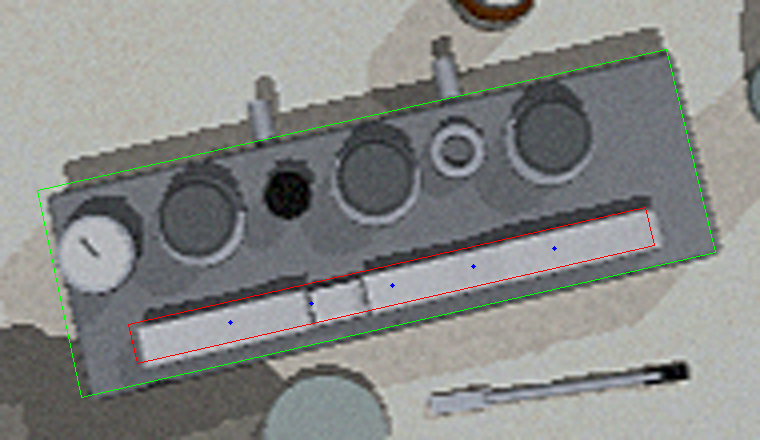

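View pics/scene_z.png

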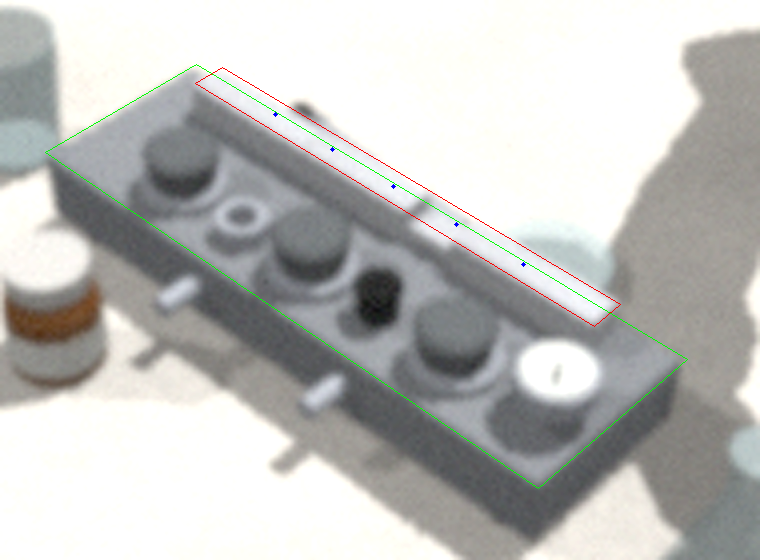

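```bash
python3 - <<'E'
from h import *
p0=[0.5627,0.0152,0.2009]
ims={}
for c,s in(("top",8),("scene",8)):
    im=cv2.imread(f"pics/{c}1.png")
    A=[]
    for y in(.16,-.16):
        u=proj(c,w(p0,(-.041,y,.086)))[0].astype(int);x0,y0=u-[24,18]
        I=cv2.convertScaleAbs(cv2.resize(im[y0:y0+36,x0:x0+48],None,fx=s,fy=s,interpolation=cv2.INTER_LINEAR),alpha=1.5 if c=="top" else .9)
        for k in range(0,48,6):cv2.putText(I,str(x0+k),(k*s,10),0,.35,(0,0,255));cv2.line(I,(k*s,0),(k*s,288),(0,0,255),1) if 0 else None
        for k in range(0,36,6):cv2.putText(I,str(y0+k),(0,k*s+4),0,.35,(0,0,255))
        A.append(I)
    ims[c]=np.hstack(A)
cv2.imwrite("pics/ends.png",np.vstack([ims["top"],ims["scene"]]))
E
```

```text
(no output)
```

View pics/ends.png

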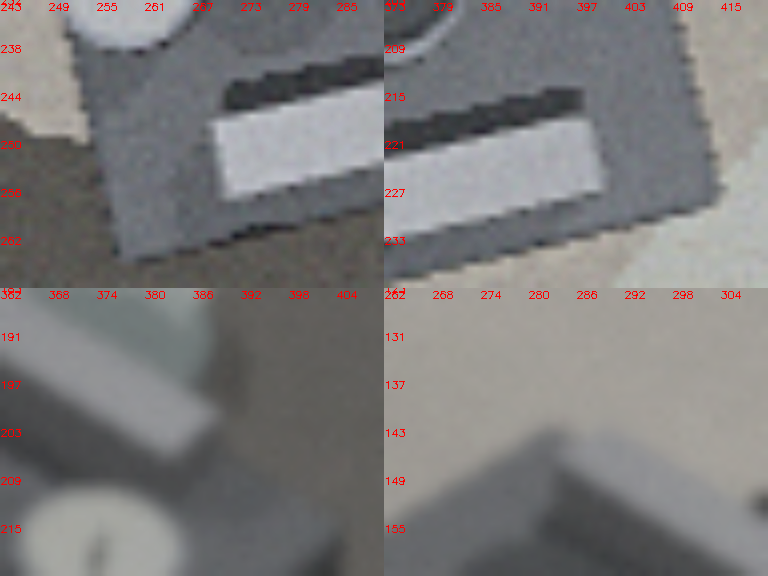

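```bash
python3 - <<'E'
from h import *
from scipy.optimize import least_squares
F,B=-.053,-.029
obs=[("top",(B,.16,.086),(269.1,246.8)),("top",(F,.16,.086),(270.3,256.5)),("top",(B,-.16,.086),(398,217.3)),("top",(F,-.16,.086),(400.3,226.1)),
("scene",(F,.16,.086),(388.8,199.8)),("scene",(B,.16,.086),(383.4,206)),("scene",(B,-.16,.086),(283.1,146.3)),("scene",(F,-.16,.086),(287.3,142.5))]
for cs in(("top","scene"),("top",),("scene",)):
    o=[k for k in obs if k[0] in cs]
    f=lambda p:np.concatenate([proj(c,w(p,m))[0]-np.array(u) for c,m,u in o])
    r=least_squares(f,[.56,.015,0.2],x_scale=[.1,.1,.1]);print(cs,r.x.round(4),w(r.x,[(-.041,.14,.086)]).round(4),np.round(f(r.x).reshape(-1,2),1).tolist())
    # notch in top zoom: edges at (310,305),(366,292) zoom
    for u in((235+310/4-.5,165+305/4-.5),(235+366/4-.5,165+292/4-.5)):
        g=least_squares(lambda q:proj("top",w(r.x,(q[0],q[1],.086)))[0]-u,[-.04,0]).x;print("notch edge",g.round(4))
E
```

```text
('top', 'scene') [0.5621 0.012  0.2107] [[0.4927 0.1404 0.086 ]] [[-0.9, -0.3], [0.1, -0.2], [-0.8, -1.4], [-0.7, -0.5], [0.4, -0.5], [-0.8, -1.2], [-0.6, -1.4], [1.9, -1.7]]
notch edge [-0.0398  0.0547]
notch edge [-0.04    0.0201]
('top',) [0.5606 0.0105 0.2046] [[0.492  0.1393 0.086 ]] [[-0.4, -0.1], [0.6, 0.0], [-0.1, -0.4], [-0.1, 0.5]]
notch edge [-0.0384  0.0556]
notch edge [-0.0384  0.0211]
('scene',) [0.5651 0.0157 0.2213] [[0.4943 0.1433 0.086 ]] [[0.7, 0.4], [-0.4, -0.2], [-1.5, -0.0], [1.1, -0.4]]
notch edge [-0.043   0.0522]
notch edge [-0.0435  0.0176]
```

```bash
cat >> h.py <<'E'
pose=[.561,.0115,.206]
a=(np.pi/2+.206)/2
Q=[float(np.cos(a)),float(np.sin(a)),0.,0.]
def at(y,z,x=-.041):
    p=w(pose,(x,y,z))[0];return [float(v) for v in p]
E
python3 - <<'E'
from h import *
from bench import *
t=read_time_s()
move_gripper(0.0,30);print(read_time_s()-t,read_finger_gap())
move_ptp(at(.14,.22),Q);print(read_time_s()-t)
movel(at(.14,.122),speed=.1);print(read_time_s()-t)
print(read_eef_pos(),at(.14,.122),read_tcp_rot(),Q,read_ft_force(),read_qpos())
for c in("scene","top"):cv2.imwrite(f"pics/{c}2.png",read_camera(c)[:,:,::-1])
a=cv2.imread("pics/scene2.png")[100:280,230:450];b=cv2.imread("pics/top2.png")[150:330,210:430]
cv2.imwrite("pics/z2.png",cv2.resize(np.hstack([a,b*1]),None,fx=1.8,fy=1.8,interpolation=2))
E
```

```text
0.7666999999999999 -0.0001278132860168628
2.6833
3.8167
[0.49292023 0.14031659 0.12265413] [0.492230409305657, 0.14015357902418624, 0.122] [6.30703539e-01 7.76023510e-01 6.63384094e-04 3.43608698e-04] [0.6306559605115339, 0.7760625357993224, 0.0, 0.0] [-0.00660605  0.0594782  -0.04489895] [-0.7908066   0.31036316  0.49351428  2.05186645 -0.19884526  0.82286686
  0.02442283]
```

View pics/z2.png

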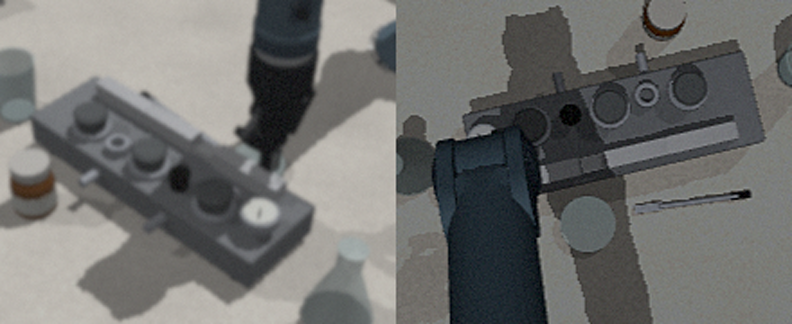

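The closed fingers (scene half, about (270,165)) hang over the gauge end of the rail, clear of the gauge and flask. Now the touch-down.

```bash
python3 - <<'E'
from h import *
from bench import *
z=.112
movel(at(.14,z),speed=.05)
f0=np.mean([read_ft_force() for _ in range(5)],0);print(f0,read_time_s())
while z>.098:
    z-=.0007;movel(at(.14,z),speed=.02)
    f=np.array(read_ft_force());print(round(z,4),round(read_eef_pos()[2],5),f.round(2),round(read_time_s(),2))
    if f[2]>2.5:break
E
```

```text
[-0.12467317  0.92586264  0.3831671 ] 5.9667
0.1113 0.11133 [ 0.03 -0.44 -0.04] 6.22
0.1106 0.11061 [ 0.23 -1.17  0.32] 6.47
0.1099 0.10986 [-0.01 -0.64 -1.07] 6.72
0.1092 0.10916 [ 0.19  0.44 -0.03] 6.97
0.1085 0.10844 [0.12 0.18 0.21] 7.22
0.1078 0.10774 [-0.33  1.02 -0.29] 7.47
0.1071 0.10704 [-0.51 -0.55  0.71] 7.72
0.1064 0.10635 [ 0.   -0.52  0.58] 7.97
0.1057 0.10565 [ 0.57 -0.31 -0.47] 8.22
0.105 0.10519 [-0.99  0.42  0.45] 8.47
0.1043 0.10515 [-1.31 -2.11  6.02] 8.72
```

Contact at TCP z≈0.1052 m, 6 N. Now I slide, regulating force around 5 N and watching for the drop.

```bash
python3 - <<'E'
from h import *
from bench import *
z=.1043;y=.14;low=0
while y>-.066:
    y-=.004;movel(at(y,z),speed=.016)
    f=np.mean([read_ft_force() for _ in range(3)],0);e=read_eef_pos()
    c,s=np.cos(.206),np.sin(.206);d=np.array(e[:2])-pose[:2];ym=-s*d[0]+c*d[1];xm=c*d[0]+s*d[1]
    print(round(y,4),"z",round(z,5),"act",xm.round(4),ym.round(4),round(e[2],5),f.round(1),round(read_time_s(),2))
    if f[2]<1.5: 
        print("drop?");break
    if f[2]>25: print("hard");break
    z+=float(np.clip((f[2]-5)*5e-5,-1.5e-4,1.5e-4))
E
```

```text
0.136 z 0.1043 act -0.0402 0.1375 0.10514 [-1.5  2.8  5.5] 9.12
0.132 z 0.10433 act -0.0399 0.1332 0.10515 [-0.7  3.2  5.1] 9.52
0.128 z 0.10433 act -0.0398 0.129 0.10515 [-1.1  3.   5.7] 9.92
0.124 z 0.10437 act -0.0398 0.1249 0.10514 [-1.3  2.3  5.5] 10.32
0.12 z 0.10439 act -0.0398 0.1209 0.10516 [0.5 2.7 5.9] 10.72
0.116 z 0.10444 act -0.0399 0.1167 0.10515 [0.6 3.3 5.1] 11.12
0.112 z 0.10444 act -0.0399 0.1127 0.10514 [0.3 3.2 5.7] 11.52
0.108 z 0.10448 act -0.04 0.1087 0.10515 [-0.5  2.5  6.5] 11.92
0.104 z 0.10455 act -0.0401 0.1045 0.10516 [-1.3  3.7  5.7] 12.32
0.1 z 0.10459 act -0.0401 0.1005 0.10515 [-1.   3.3  5. ] 12.72
0.096 z 0.10459 act -0.0402 0.0966 0.10515 [-0.2  2.8  6.3] 13.12
0.092 z 0.10465 act -0.0402 0.0924 0.10514 [-0.6  3.1  5.7] 13.52
0.088 z 0.10468 act -0.0403 0.0884 0.10516 [-1.2  3.5  4.6] 13.92
0.084 z 0.10467 act -0.0403 0.0845 0.10514 [-1.2  2.7  5.1] 14.32
0.08 z 0.10467 act -0.0403 0.0805 0.10514 [-0.6  3.9  5.9] 14.72
0.076 z 0.10471 act -0.0404 0.0764 0.10516 [-0.1  2.8  5.3] 15.12
0.072 z 0.10473 act -0.0404 0.0724 0.10514 [-0.9  3.5  5.4] 15.52
0.068 z 0.10475 act -0.0404 0.0684 0.10512 [-1.6  2.7  4.8] 15.92
0.064 z 0.10474 act -0.0405 0.0645 0.10512 [-1.4  3.1  5.2] 16.32
0.06 z 0.10475 act -0.0405 0.0604 0.1051 [0.4 3.9 6. ] 16.72
0.056 z 0.1048 act -0.0409 0.0556 0.10484 [0.3 1.3 3.9] 17.12
0.052 z 0.10475 act -0.041 0.0518 0.10475 [0.4 3.1 5.6] 17.52
0.048 z 0.10477 act -0.0423 0.0465 0.10392 [-0.3  0.1 -0.4] 17.92
drop?
```

The drop came at y≈46 mm; vision puts the notch centre at about 38 mm. I centre the tip while lowering, then press the key.

```bash
python3 - <<'E'
from h import *
from bench import *
def rep(z):
    f=np.mean([read_ft_force() for _ in range(3)],0);e=read_eef_pos()
    c,s=np.cos(.206),np.sin(.206);d=np.array(e[:2])-pose[:2]
    print("z",round(z,5),"act",(c*d[0]+s*d[1]).round(4),(-s*d[0]+c*d[1]).round(4),round(e[2],5),f.round(1),round(read_time_s(),2));return f,e
movel(at(.039,.1025),speed=.03);rep(.1025)
movel(at(.039,.097),speed=.03);f,e=rep(.097)
z=.097
while z>.086 and f[2]<11 and abs(f[:2]).max()<12:
    z-=.001 if e[2]>.0905 else .0005
    movel(at(.039,z),speed=.02);f,e=rep(z)
E
```

```text
z 0.1025 act -0.0411 0.0386 0.10242 [-0.5  1.   0.6] 18.38
z 0.097 act -0.0413 0.0392 0.09664 [-0.3 -0.3  0.7] 18.71
z 0.096 act -0.041 0.0391 0.09598 [ 0.1 -0.1  0.2] 18.96
z 0.095 act -0.0407 0.039 0.09519 [ 0.6 -0.1  0.6] 19.21
z 0.094 act -0.0408 0.039 0.09427 [-0.7 -0.2  3. ] 19.46
z 0.093 act -0.0407 0.039 0.09318 [-0.9 -0.5  3.1] 19.71
z 0.092 act -0.0408 0.039 0.09212 [-0.8  0.2  3.6] 19.96
z 0.091 act -0.0408 0.039 0.0911 [-0.2  0.3  4.1] 20.21
z 0.09 act -0.0408 0.039 0.09015 [-0.7  0.2  5.8] 20.46
z 0.0895 act -0.0408 0.039 0.0897 [-0.7 -0.2  5.5] 20.71
z 0.089 act -0.0408 0.0389 0.08922 [-0.3 -0.1  5.4] 20.96
z 0.0885 act -0.0408 0.039 0.08907 [-1.5  0.2  7.5] 21.21
z 0.088 act -0.0407 0.039 0.08904 [-3.4 -1.  11.8] 21.46
```

```bash
python3 - <<'E'
from h import *
from bench import *
pause(.7);print(read_eef_pos(),np.mean([read_ft_force() for _ in range(5)],0))
for c in("scene","top"):cv2.imwrite(f"pics/{c}3.png",read_camera(c)[:,:,::-1])
a=cv2.imread("pics/scene3.png")[120:300,220:440];b=cv2.imread("pics/top3.png")[140:320,210:430]
cv2.imwrite("pics/z3.png",cv2.resize(np.hstack([a,b]),None,fx=1.8,fy=1.8,interpolation=2))
E
```

```text
[0.51314669 0.0412794  0.08902798] [-2.16781521 -0.50720797 11.29526794]
```

View pics/z3.png

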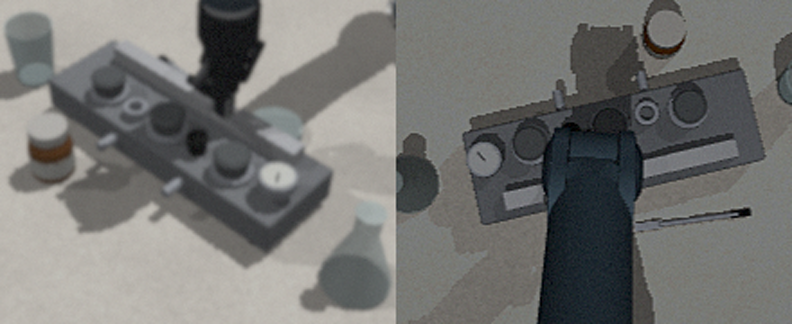

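The fingertips sit in the notch (scene half, about (228,110)). The visible glassware and small parts are where they were. The key is bottomed and the force is steady, so I hand in.

```bash
python3 -c "
from bench import *
print(sign_off(),read_time_s())"
```

```text
the job is handed in; nothing more can be done
the job is handed in; nothing more can be done
```

The vent key is pressed fully down, and I handed the job in about 22 s into the run (limit 59 s) with the closed fingertips still holding it.

- **Slide:** I set the fingertips down on the rail's first stretch at manifold y ≈ 140 mm and slid along at about 5–6 N. The height stayed at 105.15 mm within 0.05 mm until the notch. Contact was kept until the tip dropped at y ≈ 46 mm.
- **Notch:** The drop agrees with the notch centre of about 38 mm that I had estimated from the pictures.
- **Press:** The key began to move at about 3 N and stopped at TCP z = 89.0 mm, which is 16.1 mm below the rail top, matching fully down. The last reading before handing in was a steady 11.3 N.
- **Surroundings:** The last picture shows the visible glassware and small parts where they were. The stopper and the dish were partly hidden by the arm in the top view, so I could not check those two fully.
- **Disagreement:** The two cameras' pose estimates differed by about 5 mm. I used a value in between, and the contact heights and the drop position bore it out.

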